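Raise and hold the copy-stand camera

TASK

A small copy stand on the counter has a camera head on a telescoping column. Squeeze in the push button on the side of the head's grip block, pull the head straight up past the first stop to the second stop (the column fully out), and finish while holding it up there for the picture, because it sinks back when let go. The head is plastic: squeeze it gently, with no more than 45 N of grip, and leave the stapler, mug and label roll where they are.

Things in the scene. Friction and masses are not known exactly. Their poses are not given: they have to be found in the camera images.
- stand: Copy stand, fixed. Origin on the column axis at counter height; x runs from the column out over the base board. Black board 260 mm (x from -50 to +210) by 200 mm, 12 mm thick, with a paper sheet. Column at the origin: dark outer tube 32 mm across to 100 mm height (collar 37 mm), in it a middle tube 26 mm (collar 31 mm, to 108 mm) and an inner tube 20 mm that carries the head.
- camera_head: Grey plastic camera head. Origin: centre of its grip block, 36 (x) by 40 (y) by 50 (z) mm, on the column axis; 140 mm above the counter when closed; axes as the stand's. A camera arm 24 mm wide, its top 9 mm below the origin, runs along +x to a lens 100 mm out. Free above and on both y sides: grasp from above closing along y, one finger on the button. Limit: 45 N of grip.
- button_face (a point): Centre of the outer end of the round push button when it is out: 25 mm from the block's centre along its +y, same height. Moves with the head, not with the button. Button 16 mm across, standing 5 mm out of the +y face: the block is 45 mm wide over it, 40 mm when it is squeezed flush.
- button (a joint): Push button travel into the block, m: 0 out, 0.005 flush. Spring: 1.6 N to start, about 6 N flush. While it is out the column is locked closed; it must be in by at least 4 mm for the head to rise, and stays in while the head is up. Closing the gripper on it pushes it in.
- inner (a joint): Inner tube with the head drawn up out of the middle tube, m: 0 closed, 0.06 fully out, which is the first stop. The head and tube weigh about 0.29 kg (varies): a pull of 3 to 5 N raises them. They sink back if let go.
- middle (a joint): Middle tube drawn up out of the outer tube, m: 0 closed, 0.06 fully out, which is the second stop. It follows after the first stop, against a spring: the whole pull is then 7 to 11 N. At the second stop the head is 0.12 m above its closed height. It goes back down if let go.
- stapler: Grey stapler lying on the counter beside the stand, 130 by 36 by 46 mm, origin under its centre, long along its x. Loose; leave alone.
- mug: White mug, 76 mm across, 85 mm high, origin under its centre. Loose; leave alone.
- label_roll: Roll of paper labels standing on its flat end, 90 mm across, 55 mm high, origin under its centre. Loose; leave alone.

How it is judged:
By the outcome, as a careful person would: the job done as asked, in the order asked, and still so for the second after the job is handed in, while the arm keeps its last pose, push and grip.
It also fails if it takes over 38 s, if anything falls off the work surface, if the arm or the gripper's body presses on something with over 40 N, if the wrist force passes 120 N, or if a joint passes its speed limit or range.

ROBOT

A 6-joint arm with a two-finger parallel gripper is mounted at the origin on the work surface. World frame = base frame: x ahead of the robot, y to its left, z up, the work surface at z = 0. Lengths are in m, angles in degrees, forces in N, time in s.
With the tool pointing down it reaches from about 0.4 to 0.825 m from the base axis. Payload 7 kg.
Tool frame: the origin (TCP) lies at the very end of the fingers, on their centre line; the grasp point (between the pads) lies 19 mm behind it (r.grip_depth is the distance from the TCP to the grasp point, in m); z points along the fingers, y is the line along which they close (so a half turn about z gives the same grasp; the last joint's range is limited). The gripper opens to 88 mm and grips with 3 to 60 N. Pads are 19 mm wide; open, the fingers measure 130 mm over their backs; the gripper's body (78 mm by 193 mm) begins 47 mm behind the grasp point.
Start: joints at [16.507, 20.546, 0.682, 0, -70.136, -16.507], TCP at [0.675, -0, 0.227] pointing down, gripper open.
Joint ranges: [-176.03, 176.03], [-82.01, 121.73], [-58.28, 71.71], [-173.87, 95.51], [-174.79, -0.11], [-173.66, 173.66]. Speed limits (degrees/s): [136.94, 136.94, 172.46, 180, 180, 180].

INTERFACE

Orientations are given as [roll, pitch, yaw] about the fixed x, y, z axes, in that order (R = Rz(yaw) Ry(pitch) Rx(roll)).
In Python, from plant import r gives the robot as it stands.
- The arm moves only by the tool play_rows, never from a script. Its argument "rows" is a list that holds one entry, the list of rows, each a list of 5 numbers: the closure, from 0 (fully open) to 1 (shut), then the shift along the tool's x, y, z each as a share of 0.5 m, from -1 to 1, then the turn about the tool's z as a share of 1.5 rad, from -1 to 1. A call has exactly 8 rows; each row is the pose to reach, as a shift and turn from the pose commanded when the call began, along the tool's axes at that moment; what a row does not reach only later rows make up. A row lasts 1/12 s, in which the tool goes at most 41.7 mm and 7.16 degrees, less where a joint would pass 70% of its speed; a pose out of reach is approached as far as the arm can. A call with a number of a shift or a turn outside -1 to 1 is refused whole. A call with a gripper value outside its range is refused whole. The fingers move at their own pace and stop on an object; "squeeze" is the grip in N (left out, the last holds). Time passes only in rows, so rows that repeat a pose let the fingers close, or fill a call up. It gives the time, the measured TCP pose, the force, the opening and the grip force at its end, in the units of the state.
- r.get_state(): the state, without advancing time (a new reading comes with each control period).
- r.capture(name): name is "scene" or "side" or "wrist"; returns the picture (400x640x3 uint8, red, green, blue); there is no depth.
- r.camera_info(name): a dict with "fovy" (degrees; the focal length in pixels is half the picture's height over the tangent of half this angle, whatever the lens; pixels are square), "cx", "cy" (the principal point, pixels), "pose" (4x4, takes a point from camera to world coordinates). Camera axes: x right, y down, z forward; pixel columns grow to the right and rows downward; lengths in m; the calibration is good to about 2 mm. A picture is of the moment at which its call begins: read the wrist's pose just before it. camera_info takes no time and is no camera call; for the wrist camera it gives the pose at the moment of the call.
- r.close_job(): hands the job in; it is judged then, once.
The state is a dict: "time_s": time; "joints": joint angles; "qd": joint speeds; "joint_torque": joint torques, N m; "tcp_pos": TCP position; "eef_rot": TCP orientation; "contact_force": force on the tool from outside, world axes, zero at the start; "moment": the same for the moment, N m; "gripper_width": finger opening in m; "gripper_force": force on a finger pad.
Only numpy, scipy, OpenCV 4.12 (cv2) and the standard library are available. Lean on these libraries where they do the work, as an engineer would, in place of code of your own. Each camera call takes 0.05 s, during which the arm holds its last target. There are 200 camera calls.

## Working session

There is one attempt and no reset: what is moved stays moved. The work goes in short steps, Python scripts to look and compute and a tool call to move; the robot and the scene stay as the last step left them, time stands still between calls to the robot, and variables do not carry over. Pictures are saved under pics/ and viewed, at most 10 in all, crops included, and the job is handed in when it is done.

Besides the shell and the picture viewer there is one more tool, called after "Request:" by a JSON object that holds its "name" and its "arguments". play_rows: Moves the arm, as the interface text tells. Its arguments: {"type":"object","properties":{"rows":{"type":"array","items":{"type":"array","items":{"type":"array","items":{"type":"number"}}}},"squeeze":{"type":"number"}},"required":["rows"]}

```bash
mkdir -p pics
cat > h.py <<'E'
import numpy as np, cv2
from plant import r
def K(n):
    i=r.camera_info(n); f=200/np.tan(np.radians(i['fovy'])/2); return f,i['cx'],i['cy'],np.array(i['pose'])
def ray(c,u,v):
    f,cx,cy,P=c; d=P[:3,:3]@np.array([(u-cx)/f,(v-cy)/f,1]); return P[:3,3],d/np.linalg.norm(d)
def plane(c,u,v,z):
    o,d=ray(c,u,v); return o+d*(z-o[2])/d[2]
def tri(rs):
    A=sum(np.eye(3)-np.outer(d,d) for o,d in rs); b=sum((np.eye(3)-np.outer(d,d))@o for o,d in rs); return np.linalg.solve(A,b)
def proj(c,p):
    f,cx,cy,P=c; q=P[:3,:3].T@(np.array(p)-P[:3,3]); return q[0]/q[2]*f+cx,q[1]/q[2]*f+cy
def save(n,name):
    im=r.capture(n); cv2.imwrite('pics/'+name,cv2.cvtColor(im,cv2.COLOR_RGB2BGR)); return im
E
python3 - <<'E'
from h import *
for n in('scene','side','wrist'):
    c=K(n); print(n,c[:3],c[3].round(3).tolist()); save(n,n+'0.png')
print(r.get_state())
E
```

```text
scene (np.float64(400.3352465172923), 318.654084882382, 193.59656660108652) [[-0.192, 0.584, -0.789, 1.338], [0.981, 0.107, -0.16, 0.244], [-0.01, -0.805, -0.594, 0.646], [0.0, 0.0, 0.0, 1.0]]
side (np.float64(432.9081442288932), 315.4830818886221, 209.86785795744254) [[-0.997, -0.025, 0.077, 0.527], [-0.079, 0.509, -0.857, 1.061], [-0.018, -0.86, -0.51, 0.696], [0.0, 0.0, 0.0, 1.0]]
wrist (np.float64(317.23983888309), 319.55002481173807, 196.34522489233146) [[-1.0, 0.001, -0.001, 0.676], [0.001, 0.952, 0.307, -0.083], [0.001, 0.307, -0.952, 0.384], [0.0, 0.0, 0.0, 1.0]]
{'time_s': 0.15, 'joints': array([ 1.65066238e+01,  2.05803535e+01,  6.47565964e-01, -1.36472693e-02,
       -7.01396532e+01, -1.65056135e+01]), 'qd': array([-0.03642205, -0.14971773,  0.06212766,  0.03313867, -0.09896407,
       -0.02007313]), 'joint_torque': array([ 1.39394037e-04, -5.83274567e+01,  2.93289685e+01,  7.00122759e+00,
        8.75052094e-03, -9.76538854e-05]), 'tcp_pos': array([ 6.74622843e-01, -3.88902262e-05,  2.25872940e-01]), 'eef_rot': array([ 1.79926899e+02, -8.28020224e-03, -9.00036289e+01]), 'contact_force': array([-1.20518251,  0.41067853,  0.85359741]), 'moment': array([ 0.03391558,  0.00428029, -0.00927495]), 'gripper_force': 0.0, 'gripper_width': 0.08765917677416546}
```

View pics/scene0.png

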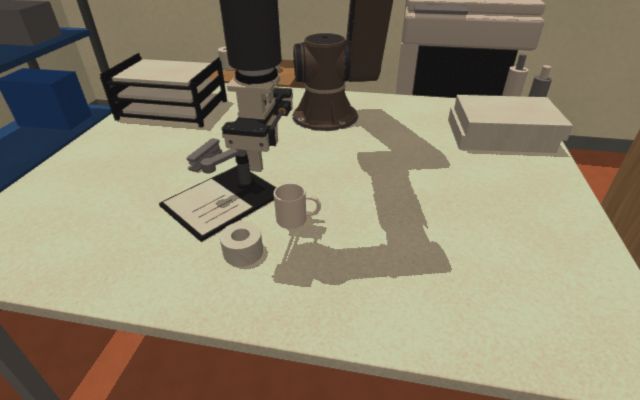

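View pics/side0.png

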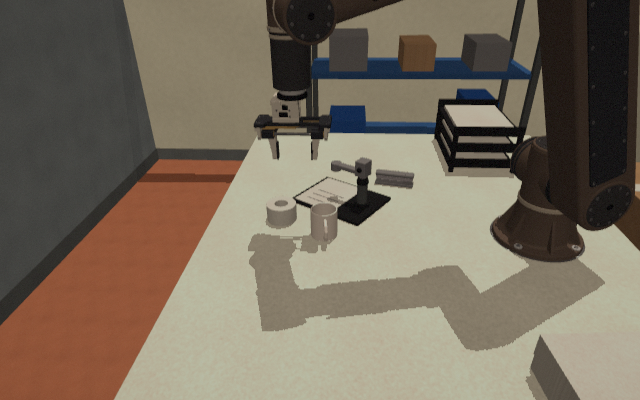

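View pics/wrist0.png

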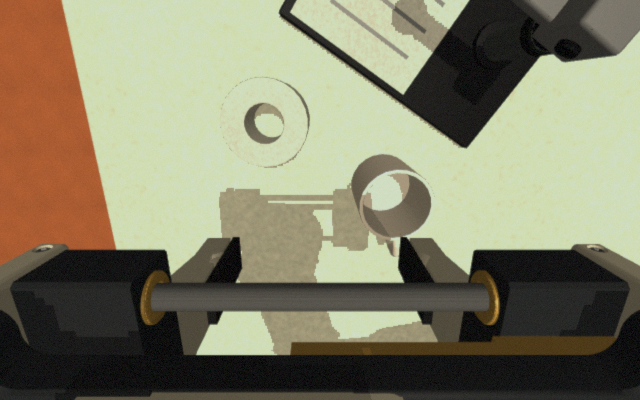

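The scene view has the head hidden behind the gripper. In the side view the block is at about (363,167), with the arm out to (337,166). In the wrist view the block is cut off at the top right, with a dark round button around (567,48). The board edge runs from (465,147) to (280,15), so the stand yaw is near -35°. Next I'll estimate the head's position from two views.

Run:
```python
from h import *
w=K('wrist'); s=K('side')
a=plane(w,465,147,.012);b=plane(w,280,15,.012); print('board',a,b,np.degrees(np.arctan2(*(b-a)[1::-1])))
y=np.radians(-35); X=np.array([np.cos(y),np.sin(y)]);Y=np.array([-X[1],X[0]])
print('origin from corner', a[:2]+.05*X-.1*Y)
print('block', plane(s,363,166,.14), tri([ray(w,567,48),ray(s,363,167)]))
im=cv2.imread('pics/side0.png')[120:240,250:430]; im2=cv2.imread('pics/wrist0.png')[0:170,440:640]
cv2.imwrite('pics/c1.png',np.hstack([cv2.resize(im,(400,267)),cv2.resize(im2,(314,267))]))
```

```text
board [ 0.50468095 -0.02373581  0.012     ] [ 0.71641946 -0.1612778   0.012     ] -33.00711603907738
origin from corner [ 0.48828091 -0.13432983]
block [ 0.48761662 -0.1418524   0.14      ] [ 0.4944268  -0.11585607  0.14323752]
```

View pics/c1.png

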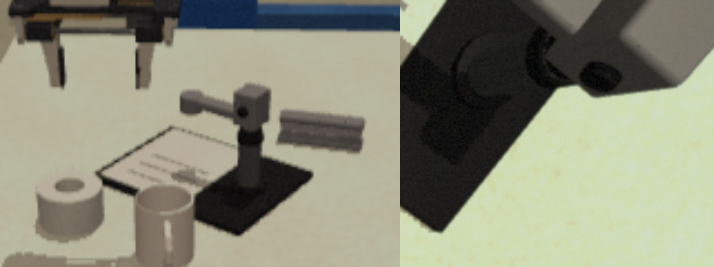

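Request:
{"name": "play_rows", "arguments": {"rows": [[[0,0.02,0.06,0,-0.08],[0,0.05,0.13,-0.01,-0.16],[0,0.08,0.22,-0.02,-0.25],[0,0.11,0.3,-0.03,-0.33],[0,0.14,0.38,-0.03,-0.42],[0,0.16,0.44,-0.03,-0.5],[0,0.18,0.48,-0.03,-0.58],[0,0.186,0.5,-0.03,-0.66]]]}}

```text
time_s: 0.82
tcp_pos: [0.4219, -0.0941, 0.2419]
eef_rot: [-179.9, -0.0, -33.0]
contact_force: [0.0, 0.1, -0.7]
gripper_width: 0.0874
gripper_force: 0.0
```

Run:
```python
from h import *
r.capture('side'); r.capture('side')
s=r.get_state(); print(s['tcp_pos'],s['eef_rot'],s['qd'].round(1))
c=K('wrist');print(c[3][:3,3]); save('wrist','w1.png'); np.save('w1.npy',c[3])
y=np.radians(-33); X=np.array([np.cos(y),np.sin(y),0]);Y=np.array([-X[1],X[0],0])
O=np.array([.491,-.137,.14])
for p in (O+.025*Z*0+[0,0,.025] for Z in [Y]): print(proj(c,p))
print('button',proj(c,O+.025*Y))
```

```text
[ 0.42334425 -0.09357877  0.24213376] [-1.79926318e+02 -4.92180285e-02 -3.31253306e+01] [  0.5   2.9   2.5   0.4   0.8 -10.3]
[ 0.49404386 -0.13882898  0.40033249]
(np.float64(320.29399785070115), np.float64(99.57839047934733))
button (np.float64(288.4222475893764), np.float64(99.16966273384318))
```

View pics/w1.png

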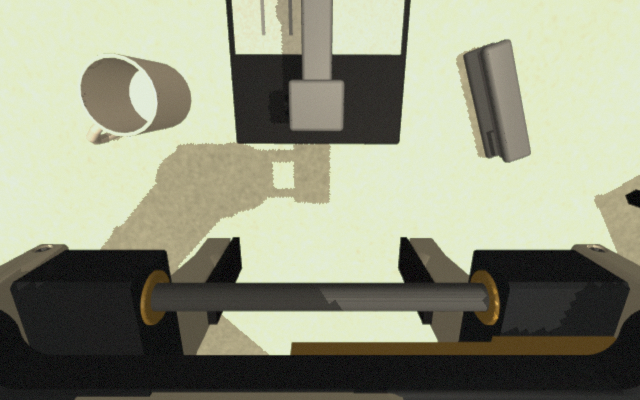

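The block's top face fills pixels (290–344, 80–130), its centre is near (317,105), and its edges are parallel to the image, so the yaw is right. The mug at (135,95) and the stapler at (495,100) are well clear of the fingers. I'll take a second wrist view 55 mm along tool x for triangulation.

Request:
{"name": "play_rows", "arguments": {"rows": [[[0,0.03,0,0,0],[0,0.06,0,0,0],[0,0.09,0,0,0],[0,0.11,0,0,0],[0,0.11,0,0,0],[0,0.11,0,0,0],[0,0.11,0,0,0],[0,0.11,0,0,0]]]}}

```text
time_s: 1.63
tcp_pos: [0.4706, -0.1229, 0.2415]
eef_rot: [180.0, 0.0, -33.3]
contact_force: [0.3, -0.5, 0.3]
gripper_width: 0.0872
gripper_force: 0.0
```

Run:
```python
from h import *
s=r.get_state(); c2=K('wrist'); im2=save('wrist','w2.png'); np.save('w2.npy',c2[3])
im1=cv2.imread('pics/w1.png')[:,:,::-1]; c1=(*c2[:3],np.load('w1.npy'))
print(s['tcp_pos'],s['eef_rot'])
def top(im,u0,v0):
    # flood the evenly lit top face from its centre
    m=np.zeros((402,642),np.uint8)
    g=cv2.medianBlur(cv2.cvtColor(np.ascontiguousarray(im),cv2.COLOR_RGB2GRAY),5)
    cv2.floodFill(g,m,(u0,v0),0,12,12,cv2.FLOODFILL_FIXED_RANGE|(255<<8)|cv2.FLOODFILL_MASK_ONLY)
    m=m[1:-1,1:-1]; m=cv2.morphologyEx(m,cv2.MORPH_OPEN,np.ones((35,35)))
    q=cv2.minAreaRect(max(cv2.findContours(m,0,2)[0],key=cv2.contourArea)); return q
a=top(im1,317,105); print(a)
u,v=proj(c2,plane(c1,*a[0],.165)); b=top(im2,int(u),int(v)); print((u,v),b)
P=tri([ray(c1,*a[0]),ray(c2,*b[0])]);print('top centre tri',P, 'on .165:',plane(c1,*a[0],.165),plane(c2,*b[0],.165))
# heading from board edge/arm; offset in tool axes
y=np.radians(s['eef_rot'][2]); X=np.array([np.cos(y),np.sin(y)]);Y=np.array([np.sin(y),-np.cos(y)])
d=P[:2]-s['tcp_pos'][:2]; print('tool dx,dy mm',d@X*1e3,d@Y*1e3)
```

```text
[ 0.47064674 -0.12290474  0.24146557] [ 1.79996688e+02  1.58036662e-02 -3.33044415e+01]
((316.4999694824219, 104.99998474121094), (43.99999237060547, 46.99999237060547), 90.0)Traceback (most recent call last):
  File "<stdin>", line 13, in <module>
  File "<stdin>", line 11, in top
ValueError: max() iterable argument is empty
```

View pics/w2.png

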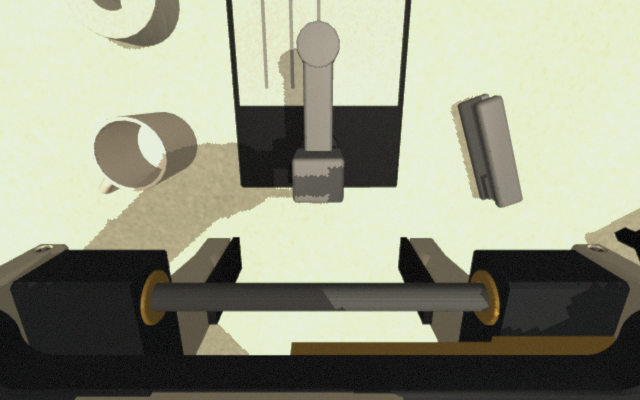

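In w2 the top face carries a shadow and spans columns 293–344, with its far (-x) edge at about row 202. In w1 that edge is at about row 130. I'll measure this edge and the two side edges in both views.

Run:
```python
from h import *
s=r.get_state(); c=K('wrist')
def edges(name,vr,vb):
    g=cv2.GaussianBlur(cv2.imread('pics/'+name,0),(3,3),0).astype(float)
    d=np.diff(g[vb-12:vb+12,302:336].mean(1)); e=vb-12+np.argmax(abs(d))+.5
    h=np.diff(g[vr[0]:vr[1],:].mean(0)); L=280+np.argmax(abs(h[280:304]))+.5; R=332+np.argmax(abs(h[332:354]))+.5
    return L,R,e
e1=edges('w1.png',(85,126),130); e2=edges('w2.png',(180,198),202); print(e1,e2)
c1=(*c[:3],np.load('w1.npy'));c2=(*c[:3],np.load('w2.npy'))
m1=((e1[0]+e1[1])/2,e1[2]);m2=((e2[0]+e2[1])/2,e2[2])
P=tri([ray(c1,*m1),ray(c2,*m2)])
print('back top edge',P,plane(c1,*m1,.165),plane(c2,*m2,.165))
for q,e in((c1,e1),(c2,e2)): print('width',np.linalg.norm(plane(q,e[0],e[2],P[2])-plane(q,e[1],e[2],P[2])))
# heading from w2 board side edges
y=np.radians(s['eef_rot'][2]); X=np.array([np.cos(y),np.sin(y)]);Y=np.array([np.sin(y),-np.cos(y)])
C=P[:2]+.018*X; d=C-s['tcp_pos'][:2]; print('centre',C,'tool dx,dy mm',d@X*1e3,d@Y*1e3)
for u,v in((232,20,),(240,180),(410,20),(397,180)): pass
g=cv2.imread('pics/w2.png',0).astype(float)
for cols in((225,248),(390,416)):
    pts=[]
    for v in range(115,183,4):
        h=np.diff(g[v,cols[0]:cols[1]]); pts.append(plane(c2,cols[0]+np.argmax(abs(h))+.5,v,.012)[:2])
    l=cv2.fitLine(np.array(pts,np.float32),cv2.DIST_HUBER,0,.01,.01).ravel(); print('edge',np.degrees(np.arctan(l[1]/l[0])),l[2:])
```

```text
(np.float64(288.5), np.float64(343.5), np.float64(130.5)) (np.float64(291.5), np.float64(343.5), np.float64(202.5))
back top edge [ 0.47460111 -0.12242763  0.16416167] [ 0.47461906 -0.12256762  0.165     ] [ 0.47489    -0.12250904  0.165     ]
width 0.04032058586085009
width 0.04080534215342728
centre [ 0.4896477  -0.13230691] tool dx,dy mm 21.03876859306166 -2.5664250965362867
edge -33.131844 [ 0.5421015  -0.04805211]
edge -33.604706 [ 0.43991935 -0.21833025]
```

Head centre is (0.490, -0.132), top height 0.164 and yaw about -33.3°, all consistent with the text. Moving over it and down.

Request:
{"name": "play_rows", "arguments": {"rows": [[[0,0.025,-0.003,0,0],[0,0.042,-0.005,0.02,0],[0,0.042,-0.005,0.06,0],[0,0.042,-0.005,0.11,0],[0,0.042,-0.005,0.16,0],[0,0.042,-0.005,0.2,0],[0,0.042,-0.005,0.23,0],[0,0.042,-0.005,0.241,0]]]}}

```text
time_s: 2.35
tcp_pos: [0.4886, -0.1329, 0.118]
eef_rot: [179.9, 0.2, -33.3]
contact_force: [-0.7, -0.4, -0.1]
gripper_width: 0.0876
gripper_force: 0.0
```

Run:
```python
from h import *
a=save('side','s1.png'); b=save('wrist','w3.png'); s=r.get_state(); print(s['tcp_pos'],s['contact_force'])
im=np.hstack([cv2.resize(cv2.imread('pics/s1.png')[90:230,280:440],(400,350)),cv2.resize(cv2.imread('pics/w3.png')[120:400,160:480],(400,350))])
cv2.imwrite('pics/c2.png',im)
```

```text
[ 0.48944596 -0.13287042  0.11972121] [ 0.79350736 -0.83472452  0.30733178]
```

View pics/c2.png

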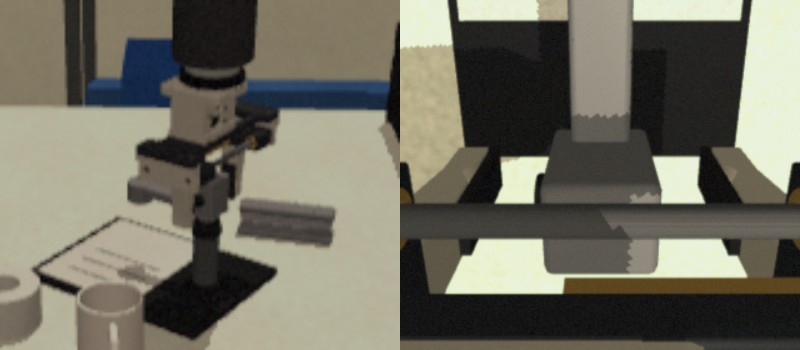

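The block sits centred between the fingers, with the button out towards the left finger. Closing gently.

Request:
{"name": "play_rows", "arguments": {"rows": [[[0.2,0,0,0,0],[0.35,0,0,0,0],[0.45,0,0,0,0],[0.6,0,0,0,0],[0.7,0,0,0,0],[0.7,0,0,0,0],[0.7,0,0,0,0],[0.7,0,0,0,0]]], "squeeze": 28}}

```text
time_s: 3.12
tcp_pos: [0.4897, -0.1329, 0.1213]
eef_rot: [180.0, 0.0, -33.3]
contact_force: [-4.8, -10.5, 6.5]
gripper_width: 0.0399
gripper_force: 14.9
```

The button is flush (39.9 mm). There is about 11 N of side load, so I'll ease 1 mm along tool +y while the grip settles.

Request:
{"name": "play_rows", "arguments": {"rows": [[[0.7,0,0.001,0,0],[0.7,0,0.002,0,0],[0.7,0,0.002,0,0],[0.7,0,0.002,0,0],[0.7,0,0.002,0,0],[0.7,0,0.002,0,0],[0.7,0,0.002,0,0],[0.7,0,0.002,0,0]]]}}

```text
time_s: 3.78
tcp_pos: [0.4895, -0.1335, 0.1213]
eef_rot: [-180.0, -0.0, -33.3]
contact_force: [-1.2, -1.5, 4.8]
gripper_width: 0.04
gripper_force: 28.0
```

Request:
{"name": "play_rows", "arguments": {"rows": [[[0.7,0,0,-0.008,0],[0.7,0,0,-0.018,0],[0.7,0,0,-0.03,0],[0.7,0,0,-0.042,0],[0.7,0,0,-0.054,0],[0.7,0,0,-0.066,0],[0.7,0,0,-0.076,0],[0.7,0,0,-0.08,0]]]}}

```text
time_s: 4.45
tcp_pos: [0.4893, -0.1334, 0.162]
eef_rot: [-180.0, -0.0, -33.3]
contact_force: [1.6, -1.6, -4.6]
gripper_width: 0.04
gripper_force: 28.0
```

Rising with a 4.6 N pull. Continuing through the first stop.

Request:
{"name": "play_rows", "arguments": {"rows": [[[0.7,0,0,-0.01,0],[0.7,0,0,-0.02,0],[0.7,0,0,-0.03,0],[0.7,0,0,-0.042,0],[0.7,0,0,-0.054,0],[0.7,0,0,-0.066,0],[0.7,0,0,-0.076,0],[0.7,0,0,-0.08,0]]]}}

```text
time_s: 5.12
tcp_pos: [0.4892, -0.1334, 0.2016]
eef_rot: [-180.0, 0.0, -33.3]
contact_force: [2.9, -0.6, -9.0]
gripper_width: 0.0401
gripper_force: 28.0
```

Request:
{"name": "play_rows", "arguments": {"rows": [[[0.7,0,0,-0.01,0],[0.7,0,0,-0.02,0],[0.7,0,0,-0.03,0],[0.7,0,0,-0.042,0],[0.7,0,0,-0.054,0],[0.7,0,0,-0.066,0],[0.7,0,0,-0.074,0],[0.7,0,0,-0.076,0]]]}}

```text
time_s: 5.78
tcp_pos: [0.4892, -0.1334, 0.2398]
eef_rot: [-180.0, -0.0, -33.3]
contact_force: [2.8, -0.7, -9.2]
gripper_width: 0.0397
gripper_force: 28.0
```

Request:
{"name": "play_rows", "arguments": {"rows": [[[0.7,0,0,-0.001,0],[0.7,0,0,-0.002,0],[0.7,0,0,-0.003,0],[0.7,0,0,-0.004,0],[0.7,0,0,-0.004,0],[0.7,0,0,-0.004,0],[0.7,0,0,-0.004,0],[0.7,0,0,-0.004,0]]]}}

```text
time_s: 6.45
tcp_pos: [0.4893, -0.1334, 0.2409]
eef_rot: [180.0, 0.0, -33.3]
contact_force: [2.7, 0.5, -8.7]
gripper_width: 0.0396
gripper_force: 28.0
```

Request:
{"name": "play_rows", "arguments": {"rows": [[[0.7,0,0,-0.001,0],[0.7,0,0,-0.001,0],[0.7,0,0,-0.002,0],[0.7,0,0,-0.002,0],[0.7,0,0,-0.002,0],[0.7,0,0,-0.002,0],[0.7,0,0,-0.002,0],[0.7,0,0,-0.002,0]]]}}

```text
time_s: 7.12
tcp_pos: [0.4892, -0.1334, 0.2416]
eef_rot: [180.0, 0.0, -33.3]
contact_force: [3.4, -0.9, -15.7]
gripper_width: 0.0396
gripper_force: 28.0
```

The force has risen to 15.7 N at 120 mm of lift, which is the second stop. I'll check with a picture that the head hasn't slipped.

Run:
```python
from h import *
save('side','s2.png'); save('wrist','w4.png'); s=r.get_state(); print(s['tcp_pos'],s['contact_force'],s['gripper_force'])
im=np.hstack([cv2.resize(cv2.imread('pics/s2.png')[70:230,280:440],(400,400)),cv2.resize(cv2.imread('pics/w4.png')[120:400,160:480],(400,350))[:,:].repeat(1,0) if 0 else cv2.resize(cv2.imread('pics/w4.png')[120:400,160:480],(400,400))])
cv2.imwrite('pics/c3.png',im)
```

```text
[ 0.48916134 -0.13340004  0.24165923] [  3.60869125  -0.90526065 -17.12347945] 27.997814118862152
```

View pics/c3.png

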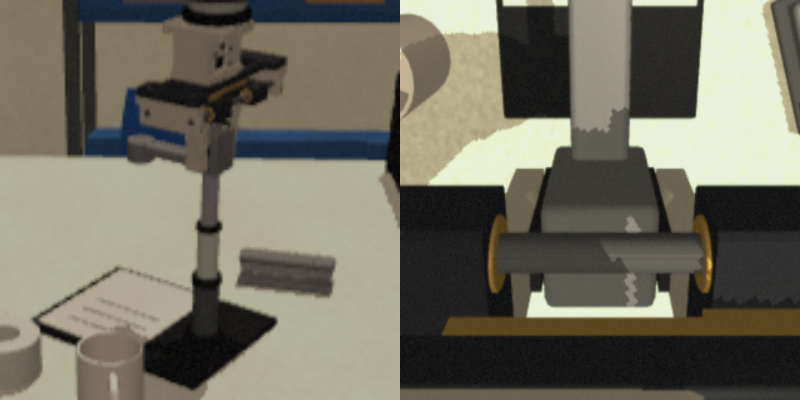

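Both tubes are fully out, the head is still in the grip, and the mug, stapler and label roll haven't moved. Handing in.

```bash
python3 -c "
from plant import r
print(r.get_state()['contact_force'],r.close_job())"
```

```text
the job is handed in; nothing more can be done
[  3.60869125  -0.90526065 -17.12347945] None
```

The job is handed in: the button is squeezed flush, the head is up 120 mm against the second stop and still held there with 28 N of grip, and the stapler, mug and label roll stayed where they were (no verdict was returned).

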